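# Fill the round spice tin

### The arm

A 7-joint arm with a two-finger parallel gripper is mounted at the origin on a cart in front of the work surface, level with it; the furniture and walls round the work are solid. World frame = base frame: x ahead of the robot, y to its left, z up, the work surface at z = 0. Lengths are in m, angles in rad, forces in N, time in s.
With the tool pointing down it reaches from about 0.4 to 0.85 m from the base axis. Payload 4.5 kg.
Tool frame: the origin (TCP) lies where the fingers leave the gripper's body, on its centre line; the fingertips stand 73 mm ahead of it and the grasp point (between the pads) lies 54 mm ahead of it; z points along the fingers, y is the line along which they close (so a half turn about z gives the same grasp; the last joint's range is limited). The gripper opens to 85 mm and grips with 20 to 120 N. Pads are 22 mm wide; open, the fingers measure 114 mm over their backs; the gripper's body (76 mm by 85 mm) begins 54 mm behind the grasp point. The pads swing forward as they close: fully open they stand 13 mm farther back than shut.
Start: joints at [-1.112, 0.689, -0.195, 1.565, 0.157, 0.902, -0.215], TCP at [0.258, 0.569, 0.304] pointing down, gripper open.
Joint ranges: [-3.01, 3.01], [-0.46, 2.08], [-1.47, 1.51], [0.13, 2.56], [-1, 4.14], [0.04, 2.09], [-2.66, 2.66]. Speed limits (rad/s): [2.57, 2.57, 3.14, 3.14, 3.14, 3.14, 3.14].

### API

Orientations are given as [roll, pitch, yaw] about the fixed x, y, z axes, in that order (R = Rz(yaw) Ry(pitch) Rx(roll)).
In Python, from bench import robot gives the robot as it stands.
- The arm moves only by the tool step_arm, never from a script. Its argument "steps" is a list of rows, each an object with "dp": the shift along the world's x, y, z normalised to -1 to 1, where 1 is 40 cm, a list of three; "turn": the turn, a rotation vector about the world's x, y, z normalised to -1 to 1, where 1 is 60 degrees, a list of three; "jaw": the closure in counts, from 0 (fully open) to 255 (shut). In form: [{"dp": [dx, dy, dz], "turn": [ax, ay, az], "jaw": jaw}, ...]. A call has 1 to 5 rows; each row is the pose to reach, as a shift and turn from the pose commanded when the call began; what a row does not reach only later rows make up. A row lasts 1/10 s, in which the tool goes at most 50 mm and 8.59 degrees, less where a joint would pass 70% of its speed; a pose out of reach is approached as far as the arm can. A call with a number of a shift or a turn outside -1 to 1 is refused whole. A call with a gripper value outside its range is refused whole. The fingers move at their own pace and stop on an object; "grip_force" is the grip in N (left out, the last holds). Time passes only in rows, so rows that repeat a pose let the fingers close. It gives the time, the measured TCP pose, the force, the opening and the grip force at its end, in the units of the state.
- robot.state(): the state, without advancing time (a new reading comes with each control period).
- robot.read_camera(name): name is "scene" or "top"; returns the picture (384x512x3 uint8, blue, green, red); there is no depth.
- robot.get_calibration(name): a dict with "fx", "fy", "cx", "cy" (pixels), "pose" (4x4, takes a point from camera to world coordinates). Camera axes: x right, y down, z forward; pixel columns grow to the right and rows downward; lengths in m; the calibration is good to about 2 mm. A picture is of the moment at which its call begins. get_calibration takes no time and is no camera call.
- robot.close_job(): hands the job in; it is judged then, once.
The state is a dict: "time_s": time; "qpos": joint angles; "joint_vel": joint speeds; "joint_efforts": joint torques, N m; "tcp_pos": TCP position; "orientation": TCP orientation; "contact_force": force on the tool from outside, world axes, zero at the start; "ft_torque": the same for the moment, N m; "width": opening from 0.0 (shut) to 1.0 (fully open); "grasp_force": force on a finger pad.
Only numpy, scipy, OpenCV 4.12 (cv2) and the standard library are available. Lean on these libraries where they do the work, as an engineer would, in place of code of your own. Each camera call takes 0.05 s, during which the arm holds its last target. There are 200 camera calls.

### The job

Put the two spice pots that stand on the board into the round blue tin with the other five, so that all seven stand upright and flat on the tin's floor. They only fit in a close ring of six round one in the middle, so first shift any pot in the tin that stands in the way. Do not drop or tip a pot, and leave the other things on the board where they are.

Things in the scene. Friction and masses are not known exactly. Their poses are not given: they have to be found in the camera images.
- tin: Open round blue tin, fixed on the board across the sink. Inside 169 mm wide, outside 174; floor 4 mm thick, rim 36 mm up. Origin: centre of its underside, z up. Holds seven pots: one in the middle, six round it by the wall, centres about 57 mm apart, 3 mm play each. At first one is near the middle, three side by side by the wall, and one, opposite them, 15 to 23 mm along the wall off its place.
- pot_1_mid (a point): Spice pot, one of five already in the tin (its place there varies). All seven are alike: round white body 54 mm across, chamfered foot (5 wide, 6 high), flat cork-coloured fixed lid 48 mm above the foot, on it an upright black cylindrical knob 18 mm across, 28 mm tall; 76 mm in all, 0.1 to 0.2 kg. Point: on the axis, 38 mm above the foot; z up.
- pot_2_mid (a point): Spice pot, one of five already in the tin (its place there varies). All seven are alike: round white body 54 mm across, chamfered foot (5 wide, 6 high), flat cork-coloured fixed lid 48 mm above the foot, on it an upright black cylindrical knob 18 mm across, 28 mm tall; 76 mm in all, 0.1 to 0.2 kg. Point: on the axis, 38 mm above the foot; z up.
- pot_3_mid (a point): Spice pot, one of five already in the tin (its place there varies). All seven are alike: round white body 54 mm across, chamfered foot (5 wide, 6 high), flat cork-coloured fixed lid 48 mm above the foot, on it an upright black cylindrical knob 18 mm across, 28 mm tall; 76 mm in all, 0.1 to 0.2 kg. Point: on the axis, 38 mm above the foot; z up.
- pot_4_mid (a point): Spice pot, one of five already in the tin (its place there varies). All seven are alike: round white body 54 mm across, chamfered foot (5 wide, 6 high), flat cork-coloured fixed lid 48 mm above the foot, on it an upright black cylindrical knob 18 mm across, 28 mm tall; 76 mm in all, 0.1 to 0.2 kg. Point: on the axis, 38 mm above the foot; z up.
- pot_5_mid (a point): Spice pot, one of five already in the tin (its place there varies). All seven are alike: round white body 54 mm across, chamfered foot (5 wide, 6 high), flat cork-coloured fixed lid 48 mm above the foot, on it an upright black cylindrical knob 18 mm across, 28 mm tall; 76 mm in all, 0.1 to 0.2 kg. Point: on the axis, 38 mm above the foot; z up.
- pot_6_mid (a point): Spice pot, one of two outside the tin on the board (places swap). All seven are alike: round white body 54 mm across, chamfered foot (5 wide, 6 high), flat cork-coloured fixed lid 48 mm above the foot, on it an upright black cylindrical knob 18 mm across, 28 mm tall; 76 mm in all, 0.1 to 0.2 kg. Point: on the axis, 38 mm above the foot; z up.
- pot_7_mid (a point): Spice pot, one of two outside the tin on the board (places swap). All seven are alike: round white body 54 mm across, chamfered foot (5 wide, 6 high), flat cork-coloured fixed lid 48 mm above the foot, on it an upright black cylindrical knob 18 mm across, 28 mm tall; 76 mm in all, 0.1 to 0.2 kg. Point: on the axis, 38 mm above the foot; z up.
- salt: Steel and glass shaker, 44 mm diameter, 89 mm tall, on the board; a bystander. Origin: centre of its underside.
- pepper: Steel and glass shaker, 44 mm diameter, 89 mm tall, on the board; a bystander. Origin: centre of its underside.
- spoon_rest: Small blue and white boat-shaped spoon rest, 38 x 68 x 16 mm, on the board; a bystander. Origin: centre of its underside.
- cork_stopper: Cork stopper, 26 mm diameter, 31 mm tall, on the board; a bystander. Origin: centre of its underside.

How it is judged:
At the end, for the whole second after the job is handed in: All seven pots stand in the tin: each one's centre point is 35 to 46 mm above the tin's underside (42 mm when it stands on the floor), within 63 mm of the tin's centre seen from above, and tilted less than 0.08 rad (z of pot_1_mid in the frame of tin between 0.035 and 0.046 m and horizontal distance between each of pot_1_mid, pot_2_mid, pot_3_mid, pot_4_mid, pot_5_mid, pot_6_mid, pot_7_mid and tin below 0.063 m and angle between each of pot_1_mid, pot_2_mid, pot_3_mid, pot_4_mid, pot_5_mid, pot_6_mid, pot_7_mid's own z axis and vertical below 0.08 rad and z of pot_2_mid in the frame of tin between 0.035 and 0.046 m and z of pot_3_mid in the frame of tin between 0.035 and 0.046 m and z of pot_4_mid in the frame of tin between 0.035 and 0.046 m and z of pot_5_mid in the frame of tin between 0.035 and 0.046 m and z of pot_6_mid in the frame of tin between 0.035 and 0.046 m and z of pot_7_mid in the frame of tin between 0.035 and 0.046 m); the robot touches nothing.
It fails at once if a pot is dropped or knocked: it moves faster than 0.6 m/s while no finger holds it ((linear speed of pot_1 above 0.6 m/s and contact force between the fingers and pot_1 below 0.1 N) or (linear speed of pot_2 above 0.6 m/s and contact force between the fingers and pot_2 below 0.1 N) or (linear speed of pot_3 above 0.6 m/s and contact force between the fingers and pot_3 below 0.1 N) or (linear speed of pot_4 above 0.6 m/s and contact force between the fingers and pot_4 below 0.1 N) or (linear speed of pot_5 above 0.6 m/s and contact force between the fingers and pot_5 below 0.1 N) or (linear speed of pot_6 above 0.6 m/s and contact force between the fingers and pot_6 below 0.1 N) or (linear speed of pot_7 above 0.6 m/s and contact force between the fingers and pot_7 below 0.1 N)).
It fails at once if a pot tips more than 0.6 rad (angle between any of pot_1_mid, pot_2_mid, pot_3_mid, pot_4_mid, pot_5_mid, pot_6_mid, pot_7_mid's own z axis and vertical above 0.6 rad).
It fails at once if a shaker, the spoon rest or the cork stopper is moved more than 30 mm (distance of any of salt, pepper, spoon_rest, cork_stopper from where it was at the start of the episode above 0.03 m).
It also fails if it takes over 59 s, if anything falls off the work surface, if the arm or the gripper's body presses on something with over 40 N, if the wrist force passes 120 N, or if a joint passes its speed limit or range.

## Working session

There is one attempt and no reset: what is moved stays moved. The work goes in short steps, Python scripts to look and compute and a tool call to move; the robot and the scene stay as the last step left them, time stands still between calls to the robot, and variables do not carry over. Pictures are saved under pics/ and viewed, at most 10 in all, crops included, and the job is handed in when it is done.

Besides the shell and the picture viewer there is one more tool, called as a command line: name --argument value ..., lists and objects as JSON in quotes. step_arm: Moves the arm, as the interface text tells. Scaled input: -1 to 1 covers 40 cm each way for a shift and 60 degrees each way for a turn. Its arguments: {"type":"object","properties":{"steps":{"type":"array","items":{"type":"object","properties":{"dp":{"type":"array","items":{"type":"number"}},"turn":{"type":"array","items":{"type":"number"}},"jaw":{"type":"number"}}}},"grip_force":{"type":"number"}},"required":["steps"]}

```bash
mkdir -p pics
python3 - <<'E'
from bench import robot
import cv2
for n in ("scene","top"):
    im=robot.read_camera(n); cv2.imwrite(f"pics/{n}0.png",im)
    c=robot.get_calibration(n); print(n,c["fx"],c["fy"],c["cx"],c["cy"]);print(c["pose"])
print(robot.state())
E
```

```text
scene 414.41583219894665 414.41583219894665 252.49694175567302 192.8471866157252
[[ 0.52975724 -0.54752512  0.64774494 -0.02971144]
 [-0.84786951 -0.32225783  0.42103109 -0.44379165]
 [-0.02178422 -0.77224745 -0.63494828  0.80963919]
 [ 0.          0.          0.          1.        ]]
top 440.9797082316651 440.9797082316651 256.0155908199659 186.58321786141803
[[-0.01925454 -0.9886925   0.14871586  0.38856119]
 [-0.99980874  0.01853022 -0.00625464 -0.06883273]
 [ 0.00342818 -0.14880785 -0.98886019  1.28378535]
 [ 0.          0.          0.          1.        ]]
{'time_s': 0.1, 'qpos': array([-1.1121714 ,  0.68992342, -0.1945125 ,  1.56623078,  0.15732956,
        0.90251079, -0.215097  ]), 'joint_vel': array([ 0.00094346, -0.00053378, -0.00042112, -0.0022906 ,  0.00047525,
       -0.0025378 , -0.00072273]), 'joint_efforts': array([-3.31526317e-03, -5.40601301e+01, -1.27135176e+00, -1.58987635e+01,
        9.45746637e-03,  4.37692768e-03, -1.31132447e-05]), 'tcp_pos': array([0.25745317, 0.569006  , 0.30315188]), 'orientation': array([-3.13992048e+00,  1.48965511e-04,  2.71685852e+00]), 'contact_force': array([-0.27356281,  0.01920982,  0.17115374]), 'ft_torque': array([-0.0631883 ,  0.02959553, -0.0042463 ]), 'grasp_force': 0.0, 'width': 1.0038990188050865}
```

View pics/top0.png

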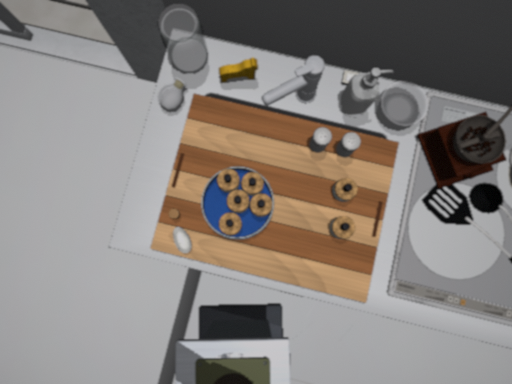

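View pics/scene0.png

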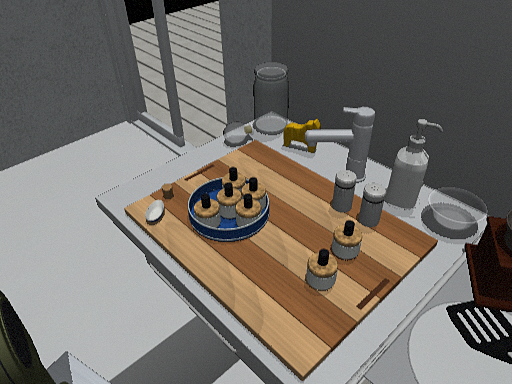

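The top view shows the tin at about (237,203) with the knobs of its five pots, and the two board pots near (346,188) and (343,228). I'll enlarge these areas in both views.

Run:
```python
import cv2,numpy as np
t=cv2.imread("pics/top0.png");s=cv2.imread("pics/scene0.png")
f=lambda i,x,y,w,h,k:cv2.resize(i[y:y+h,x:x+w],None,fx=k,fy=k,interpolation=cv2.INTER_CUBIC)
a=f(t,195,160,84,84,4.7619);a=cv2.resize(a,(400,400)) 
b=cv2.resize(f(t,315,165,50,75,4),(200,300)); 
c=f(s,180,160,100,85,4) 
d=f(s,300,215,67,75,4)
W=np.zeros((600,800,3),np.uint8)
a=cv2.resize(t[160:240,197:277],(400,400),interpolation=cv2.INTER_CUBIC)
W[:400,:400]=a            # 5x, origin 197,160
W[:340,400:800]=c         # 4x, origin 180,160
W[340:600,400:668]=d[:260]# 4x origin 300,215
b=cv2.resize(t[175:240,325:365],(120,195),interpolation=cv2.INTER_CUBIC)
W[402:597,:120]=b         # 3x origin 325,175
cv2.imwrite("pics/crop0.png",W)
```

```text
(no output)
```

View pics/crop0.png

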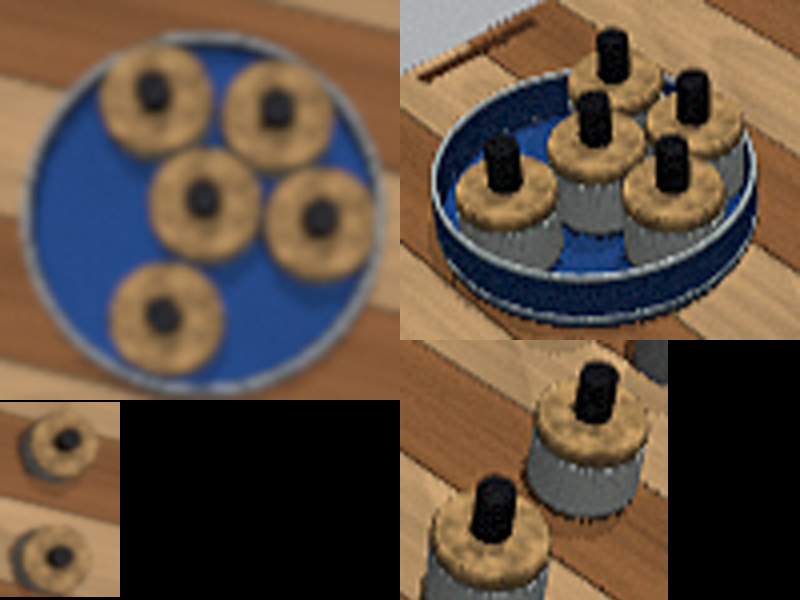

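```bash
cat > h.py <<'E'
import numpy as np
from bench import robot
def ray(n,u,v):
    c=robot.get_calibration(n);P=np.array(c["pose"])
    return P[:3,3],P[:3,:3]@np.array([(u-c["cx"])/c["fx"],(v-c["cy"])/c["fy"],1])
def atz(n,u,v,z):
    o,d=ray(n,u,v);return o+d*(z-o[2])/d[2]
def tri(a,b):
    (o,d),(p,e)=ray("top",*a),ray("scene",*b)
    s=np.linalg.lstsq(np.c_[d,-e],p-o,rcond=None)[0]
    x,y=o+s[0]*d,p+s[1]*e
    return (x+y)/2,np.linalg.norm(x-y)
def cr(u,v,k,ox,oy): return ((u+.5)/k-.5+ox,(v+.5)/k-.5+oy)
E
python3 - <<'E'
from h import *
np.set_printoptions(precision=4,suppress=True)
T=lambda u,v:cr(u,v,5,197,160);S=lambda u,v:cr(u-400,v,4,180,160)
tp={"A":(156,101),"B":(278,116),"C":(319,225),"M":(204.5,205.5),"D":(166.5,319)}
sp={"A":(615,79),"B":(694,122),"C":(674,189),"M":(597,145),"D":(507,199)}
for k in tp: print(k,*tri(T(*tp[k]),S(*sp[k])))
print("rim",*tri(T(203.5,212.5),S(595,175)))
E6=cr(61,441-402,3,325,175),cr(591-400,421-340,4,300,215)
E7=cr(56,559-402,3,325,175),cr(491-400,535-340,4,300,215)
print(tri(*E6),tri(*E7))
E
```

```text
A [ 0.5623 -0.0088  0.2472] 0.0007091758081115496
B [ 0.5539 -0.0664  0.246 ] 0.00019335913998701237
C [ 0.5019 -0.0856  0.2457] 0.0016315910209669855
M [ 0.512  -0.0311  0.245 ] 0.0006087941083602507
D [ 0.4585 -0.0116  0.2388] 0.0008845220510366211
rim [ 0.5108 -0.0295  0.224 ] 0.000105556532421711
(array([ 0.5393, -0.289 ,  0.2369]), np.float64(0.00019532107184390171)) (array([ 0.445 , -0.2793,  0.2421]), np.float64(0.00020463590200387355))
```

The heights agree: board top at about 0.192 m, lids at 0.244 m in the tin. Seen from the tin centre (0.511,-0.030), A, B and C stand at about 22°, -40° and -99°, so the free slots are 141°, 81° and 201°. D stands at 161° and must go to about 141°. I'll move to above D.

step_arm --steps '[{"dp": [0,0,0.12],"turn": [0,0,0],"jaw": 120},{"dp": [0,0,0.25],"turn": [0,0,0],"jaw": 120},{"dp": [0.04,-0.115,0.25],"turn": [0,0,0],"jaw": 120},{"dp": [0.08,-0.23,0.25],"turn": [0,0,0],"jaw": 120},{"dp": [0.12,-0.345,0.25],"turn": [0,0,0],"jaw": 120}]' --grip_force 30

```text
time_s: 0.6
tcp_pos: [0.3058, 0.4297, 0.4039]
orientation: [3.142, 0.0, 2.717]
contact_force: [0.7, -0.8, -0.8]
width: 0.527
grasp_force: 0.0
```

Run:
```python
from h import *
np.set_printoptions(precision=4,suppress=True)
T=lambda u,v:cr(u,v,5,197,160)
tp={"A":(156,101),"B":(278,116),"C":(319,225),"M":(204.5,205.5),"D":(166.5,319)}
t=atz("top",*T(203.5,212.5),.228)[:2];print("tin",t)
for k in tp:
  p=atz("top",*T(*tp[k]),.244)[:2];d=p-t;print(k,p,np.hypot(*d),np.degrees(np.arctan2(d[1],d[0])))
for a in (cr(61,39,3,325,175),cr(56,157,3,325,175)):print(atz("top",*a,.240))
s=robot.state();print(s["tcp_pos"],s["qpos"],s["width"],s["time_s"])
```

```text
tin [ 0.5104 -0.0297]
A [ 0.5626 -0.0083] 0.056399403645156686 22.30572043159413
B [ 0.5542 -0.0665] 0.05720193225681128 -39.98149596192207
C [ 0.5016 -0.085 ] 0.05594707377639818 -99.08982993951834
M [ 0.5119 -0.0308] 0.0018548069742377138 -36.7711184313181
D [ 0.4584 -0.0122] 0.054821309377743835 161.4095254495548
[ 0.5389 -0.2884  0.24  ]
[ 0.4451 -0.2798  0.24  ]
[0.3058 0.4297 0.4039] [-0.898   0.4442 -0.2189  1.7166  0.1121  0.9929 -0.0111] 0.5274722667443394 0.6
```

step_arm --steps '[{"dp": [0.04,-0.115,0],"turn": [0,0,0],"jaw": 120},{"dp": [0.08,-0.23,0],"turn": [0,0,0],"jaw": 120},{"dp": [0.12,-0.345,0],"turn": [0,0,0],"jaw": 120},{"dp": [0.16,-0.46,0],"turn": [0,0,0],"jaw": 120},{"dp": [0.2,-0.575,0],"turn": [0,0,0],"jaw": 120}]'

```text
time_s: 1.1
tcp_pos: [0.3857, 0.1994, 0.4038]
orientation: [-3.141, -0.0, 2.717]
contact_force: [1.9, -0.3, 0.4]
width: 0.531
grasp_force: 0.0
```

step_arm --steps '[{"dp": [0.045,-0.115,0],"turn": [0,0,0],"jaw": 120},{"dp": [0.09,-0.23,0],"turn": [0,0,0],"jaw": 120},{"dp": [0.135,-0.345,0],"turn": [0,0,0],"jaw": 120},{"dp": [0.17,-0.45,0],"turn": [0,0,0],"jaw": 120},{"dp": [0.181,-0.525,0],"turn": [0,0,0],"jaw": 120}]'

```text
time_s: 1.6
tcp_pos: [0.4587, -0.012, 0.4037]
orientation: [-3.141, 0.001, 2.713]
contact_force: [-0.3, 1.0, -0.5]
width: 0.53
grasp_force: 0.0
```

Run:
```python
from h import *
s=robot.state();print(s["tcp_pos"],s["qpos"],s["width"],s["time_s"],s["orientation"])
```

```text
[ 0.45871802 -0.01202997  0.40368212] [ 0.00686169  0.3383723  -0.1144408   1.900065    0.04953394  0.90565643
  1.01049259] 0.530192445782218 1.6 [-3.14075648e+00  6.57199276e-04  2.71301167e+00]
```

step_arm --steps '[{"dp": [0,0,-0.1],"turn": [0,0,0],"jaw": 120},{"dp": [0,0,-0.16],"turn": [0,0,0],"jaw": 120},{"dp": [0,0,-0.18],"turn": [0,0,0],"jaw": 120},{"dp": [0,0,-0.195],"turn": [0,0,0],"jaw": 120},{"dp": [0,0,-0.195],"turn": [0,0,0],"jaw": 120}]'

```text
time_s: 2.1
tcp_pos: [0.4581, -0.0082, 0.326]
orientation: [3.142, -0.0, 2.717]
contact_force: [0.2, -0.5, -0.1]
width: 0.529
grasp_force: 0.0
```

Run:
```python
from h import *
import cv2
s=robot.state();print(s["tcp_pos"],s["contact_force"])
t=robot.read_camera("top");q=robot.read_camera("scene")
W=np.zeros((400,800,3),np.uint8)
W[:,:400]=cv2.resize(t[160:240,197:277],(400,400),interpolation=cv2.INTER_CUBIC)
W[:,400:]=cv2.resize(q[145:245,175:275],(400,400),interpolation=cv2.INTER_CUBIC)
cv2.imwrite("pics/c1.png",W)
```

```text
[ 0.45809667 -0.00824438  0.32596121] [ 0.22193886 -0.47997992 -0.09441663]
```

View pics/c1.png

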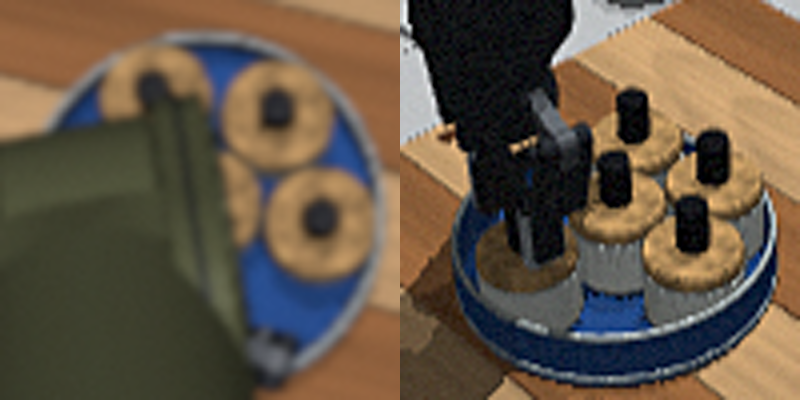

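The fingers straddle D's knob with the tips just above its lid, at about (545,235) in the right half. Closing.

step_arm --steps '[{"dp": [0,0,0],"turn": [0,0,0],"jaw": 150},{"dp": [0,0,0],"turn": [0,0,0],"jaw": 180},{"dp": [0,0,0],"turn": [0,0,0],"jaw": 210},{"dp": [0,0,0],"turn": [0,0,0],"jaw": 230},{"dp": [0,0,0],"turn": [0,0,0],"jaw": 230}]' --grip_force 30

```text
time_s: 2.7
tcp_pos: [0.4582, -0.0086, 0.3263]
orientation: [3.141, 0.001, 2.717]
contact_force: [-1.1, -0.1, 3.3]
width: 0.198
grasp_force: 29.9
```

step_arm --steps '[{"dp": [0.004,0.008,0.003],"turn": [0,0,0],"jaw": 230},{"dp": [0.01,0.018,0.004],"turn": [0,0,0],"jaw": 230},{"dp": [0.016,0.028,0.004],"turn": [0,0,0],"jaw": 230},{"dp": [0.02,0.036,0.004],"turn": [0,0,0],"jaw": 230},{"dp": [0.02,0.036,0],"turn": [0,0,0],"jaw": 230}]'

```text
time_s: 3.2
tcp_pos: [0.4665, 0.0067, 0.3261]
orientation: [3.141, 0.001, 2.718]
contact_force: [-2.0, 0.5, 17.0]
width: 0.192
grasp_force: 31.1
```

step_arm --steps '[{"dp": [0,0,0],"turn": [0,0,0],"jaw": 210},{"dp": [0,0,0],"turn": [0,0,0],"jaw": 170},{"dp": [0,0,0],"turn": [0,0,0],"jaw": 120},{"dp": [0,0,0],"turn": [0,0,0],"jaw": 120},{"dp": [0,0,0.05],"turn": [0,0,0],"jaw": 120}]'

```text
time_s: 3.7
tcp_pos: [0.4646, 0.0055, 0.3443]
orientation: [-3.139, -0.005, 2.717]
contact_force: [0.4, 0.2, 0.1]
width: 0.53
grasp_force: 0.0
```

step_arm --steps '[{"dp": [0,0,0.12],"turn": [0,0,0],"jaw": 120},{"dp": [-0.01,-0.1,0.14],"turn": [0,0,0],"jaw": 120},{"dp": [-0.02,-0.22,0.14],"turn": [0,0,0],"jaw": 120},{"dp": [-0.03,-0.34,0.14],"turn": [0,0,0],"jaw": 120},{"dp": [-0.04,-0.46,0.14],"turn": [0,0,0],"jaw": 120}]'

```text
time_s: 4.2
tcp_pos: [0.4495, -0.1799, 0.4021]
orientation: [3.142, 0.001, 2.717]
contact_force: [0.7, 0.3, 1.0]
width: 0.529
grasp_force: 0.0
```

step_arm --steps '[{"dp": [-0.005,-0.12,0],"turn": [0,0,0],"jaw": 120},{"dp": [-0.012,-0.225,0],"turn": [0,0,0],"jaw": 120},{"dp": [-0.012,-0.255,0],"turn": [0,0,0],"jaw": 120},{"dp": [-0.012,-0.255,-0.05],"turn": [0,0,0],"jaw": 120},{"dp": [-0.012,-0.255,-0.1],"turn": [0,0,0],"jaw": 120}]'

```text
time_s: 4.7
tcp_pos: [0.4453, -0.2805, 0.3616]
orientation: [3.141, 0.001, 2.716]
contact_force: [0.7, 1.0, 0.0]
width: 0.531
grasp_force: 0.0
```

Run:
```python
from h import *
import cv2
s=robot.state();print(s["tcp_pos"],s["contact_force"],s["qpos"])
t=robot.read_camera("top");q=robot.read_camera("scene")
W=np.zeros((400,800,3),np.uint8)
W[:,:400]=cv2.resize(t[160:240,197:277],(400,400),interpolation=cv2.INTER_CUBIC)
W[:,400:]=cv2.resize(q[200:300,280:380],(400,400),interpolation=cv2.INTER_CUBIC)
cv2.imwrite("pics/c2.png",W)
```

```text
[ 0.44526487 -0.28049074  0.36158992] [0.65784561 1.04614262 0.04858608] [ 0.51052236  0.48252309 -0.05575142  1.79177806  0.03345076  0.86707811
  1.58435069]
```

View pics/c2.png

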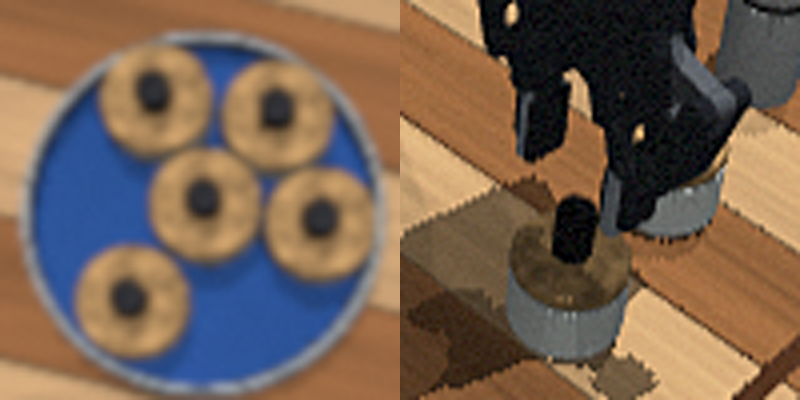

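D now stands at about (132,300) in the crop: 141.8° and r≈55 mm, so both gaps are open. The hand is centred over the front board pot, so I'll descend and grip.

step_arm --steps '[{"dp": [0,0.002,-0.07],"turn": [0,0,0],"jaw": 120},{"dp": [0,0.002,-0.102],"turn": [0,0,0],"jaw": 120},{"dp": [0,0.002,-0.102],"turn": [0,0,0],"jaw": 160},{"dp": [0,0.002,-0.102],"turn": [0,0,0],"jaw": 200},{"dp": [0,0.002,-0.102],"turn": [0,0,0],"jaw": 230}]' --grip_force 40

```text
time_s: 5.3
tcp_pos: [0.4458, -0.2794, 0.3222]
orientation: [3.142, 0.002, 2.717]
contact_force: [0.4, -0.3, -0.8]
width: 0.192
grasp_force: 39.0
```

step_arm --steps '[{"dp": [0,0,0],"turn": [0,0,0],"jaw": 230},{"dp": [0,0,0],"turn": [0,0,0],"jaw": 230},{"dp": [0,0,0.03],"turn": [0,0,0],"jaw": 230},{"dp": [0,0,0.08],"turn": [0,0,0],"jaw": 230},{"dp": [0,0,0.15],"turn": [0,0,0],"jaw": 230}]'

```text
time_s: 5.8
tcp_pos: [0.4443, -0.279, 0.3808]
orientation: [3.141, -0.003, 2.717]
contact_force: [-0.2, -0.3, -1.8]
width: 0.197
grasp_force: 39.1
```

step_arm --steps '[{"dp": [0,0.06,0.085],"turn": [0,0,0],"jaw": 230},{"dp": [0.01,0.17,0.085],"turn": [0,0,0],"jaw": 230},{"dp": [0.02,0.28,0.085],"turn": [0,0,0],"jaw": 230},{"dp": [0.025,0.39,0.085],"turn": [0,0,0],"jaw": 230},{"dp": [0.0325,0.48,0.085],"turn": [0,0,0],"jaw": 230}]'

```text
time_s: 6.3
tcp_pos: [0.4577, -0.0848, 0.4154]
orientation: [3.141, -0.0, 2.718]
contact_force: [1.2, 0.2, -1.5]
width: 0.194
grasp_force: 39.2
```

step_arm --steps '[{"dp": [0,0.06,0],"turn": [0,0,0],"jaw": 230},{"dp": [0,0.093,0],"turn": [0,0,0],"jaw": 230},{"dp": [0,0.093,0],"turn": [0,0,0],"jaw": 230},{"dp": [0,0.093,0],"turn": [0,0,0],"jaw": 230}]'

```text
time_s: 6.7
tcp_pos: [0.458, -0.0508, 0.4152]
orientation: [-3.141, 0.0, 2.717]
contact_force: [-0.2, 0.4, -1.8]
width: 0.191
grasp_force: 39.2
```

Run:
```python
from h import *
import cv2
s=robot.state();print(s["tcp_pos"],s["contact_force"],s["orientation"])
q=robot.read_camera("scene")
cv2.imwrite("pics/c3.png",cv2.resize(q[120:245,170:290],(576,600),interpolation=cv2.INTER_CUBIC))
```

```text
[ 0.45803092 -0.0508261   0.41517053] [-0.15759979  0.42368197 -1.75532467] [-3.14092698e+00  2.08831870e-04  2.71653336e+00]
```

View pics/c3.png

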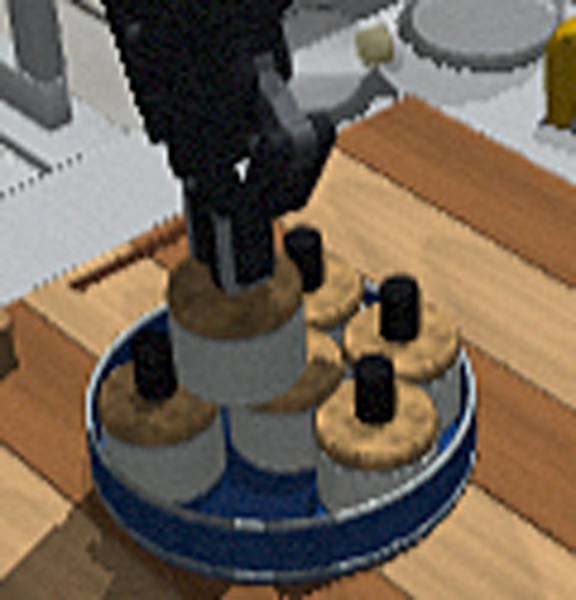

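The pot hangs upright over the gap, with its lid at about (236,295) in the crop. I'll check that against the command before lowering.

Run:
```python
from h import *
print(atz("scene",*cr(236,295,4.8,170,120),.333))
# D, C lids same picture
for n,u,v in (("D",158,402),("C",377,426)):print(n,atz("scene",*cr(u,v,4.8,170,120),.244))
```

```text
[ 0.45393589 -0.05450697  0.333     ]
D [0.46484501 0.00315639 0.244     ]
C [ 0.50019587 -0.08761246  0.244     ]
```

step_arm --steps '[{"dp": [0,0,-0.05],"turn": [0,0,0],"jaw": 230},{"dp": [0,0,-0.08],"turn": [0,0,0],"jaw": 230},{"dp": [0,0,-0.08],"turn": [0,0,0],"jaw": 230}]'

```text
time_s: 7.05
tcp_pos: [0.4572, -0.0516, 0.3818]
orientation: [-3.14, -0.003, 2.714]
contact_force: [-0.9, 0.3, -1.4]
width: 0.196
grasp_force: 39.2
```

step_arm --steps '[{"dp": [0.002,0,-0.02],"turn": [0,0,0],"jaw": 230},{"dp": [0.002,0,-0.03],"turn": [0,0,0],"jaw": 230},{"dp": [0.002,0,-0.04],"turn": [0,0,0],"jaw": 230},{"dp": [0.002,0,-0.05],"turn": [0,0,0],"jaw": 230},{"dp": [0.002,0,-0.05],"turn": [0,0,0],"jaw": 230}]'

```text
time_s: 7.55
tcp_pos: [0.4588, -0.0501, 0.3627]
orientation: [-3.141, -0.001, 2.717]
contact_force: [0.8, 0.2, -1.7]
width: 0.194
grasp_force: 39.2
```

step_arm --steps '[{"dp": [0,0,-0.015],"turn": [0,0,0],"jaw": 230},{"dp": [0,0,-0.03],"turn": [0,0,0],"jaw": 230},{"dp": [0,0,-0.045],"turn": [0,0,0],"jaw": 230},{"dp": [0,0,-0.06],"turn": [0,0,0],"jaw": 230},{"dp": [0,0,-0.06],"turn": [0,0,0],"jaw": 230}]'

```text
time_s: 8.05
tcp_pos: [0.4585, -0.0501, 0.3382]
orientation: [-3.141, -0.002, 2.717]
contact_force: [-0.2, -0.1, -2.0]
width: 0.196
grasp_force: 39.2
```

step_arm --steps '[{"dp": [0,0,-0.012],"turn": [0,0,0],"jaw": 230},{"dp": [0,0,-0.02],"turn": [0,0,0],"jaw": 230},{"dp": [0,0,-0.024],"turn": [0,0,0],"jaw": 230},{"dp": [0,0,-0.026],"turn": [0,0,0],"jaw": 230},{"dp": [0,0,-0.026],"turn": [0,0,0],"jaw": 230}]'

```text
time_s: 8.55
tcp_pos: [0.459, -0.0501, 0.3287]
orientation: [3.142, -0.0, 2.717]
contact_force: [-0.4, 0.3, -0.9]
width: 0.199
grasp_force: 39.2
```

step_arm --steps '[{"dp": [0,0,-0.003],"turn": [0,0,0],"jaw": 230},{"dp": [0,0,-0.005],"turn": [0,0,0],"jaw": 230},{"dp": [0,0,-0.005],"turn": [0,0,0],"jaw": 230}]'

```text
time_s: 8.85
tcp_pos: [0.4589, -0.0501, 0.3267]
orientation: [-3.142, -0.0, 2.717]
contact_force: [0.6, 0.2, -0.7]
width: 0.196
grasp_force: 39.2
```

step_arm --steps '[{"dp": [0,0,-0.002],"turn": [0,0,0],"jaw": 230},{"dp": [0,0,-0.004],"turn": [0,0,0],"jaw": 230},{"dp": [0,0,-0.004],"turn": [0,0,0],"jaw": 230}]'

```text
time_s: 9.15
tcp_pos: [0.4592, -0.0499, 0.326]
orientation: [3.141, 0.001, 2.717]
contact_force: [-1.2, 0.0, 7.3]
width: 0.195
grasp_force: 40.1
```

Contact with the floor at the expected height. I'll release and go to the last pot.

step_arm --steps '[{"dp": [0,0,0],"turn": [0,0,0],"jaw": 210},{"dp": [0,0,0],"turn": [0,0,0],"jaw": 170},{"dp": [0,0,0],"turn": [0,0,0],"jaw": 120},{"dp": [0,0,0],"turn": [0,0,0],"jaw": 120},{"dp": [0,0,0.1],"turn": [0,0,0],"jaw": 120}]'

```text
time_s: 9.65
tcp_pos: [0.4566, -0.0501, 0.362]
orientation: [-3.138, -0.01, 2.717]
contact_force: [0.2, 0.4, -0.3]
width: 0.532
grasp_force: 0.0
```

step_arm --steps '[{"dp": [0,0,0.1],"turn": [0,0,0],"jaw": 120},{"dp": [0.02,-0.1,0.1],"turn": [0,0,0],"jaw": 120},{"dp": [0.06,-0.21,0.1],"turn": [0,0,0],"jaw": 120},{"dp": [0.1,-0.32,0.1],"turn": [0,0,0],"jaw": 120},{"dp": [0.14,-0.43,0.1],"turn": [0,0,0],"jaw": 120}]'

```text
time_s: 10.15
tcp_pos: [0.5153, -0.2238, 0.4052]
orientation: [3.141, 0.0, 2.717]
contact_force: [1.4, 0.2, 0.5]
width: 0.53
grasp_force: 0.0
```

Run:
```python
from h import *
import cv2
s=robot.state();print(s["tcp_pos"],s["contact_force"])
t=robot.read_camera("top");q=robot.read_camera("scene")
W=np.zeros((400,800,3),np.uint8)
W[:,:400]=cv2.resize(t[160:240,197:277],(400,400),interpolation=cv2.INTER_CUBIC)
W[:,400:]=cv2.resize(q[145:245,175:275],(400,400),interpolation=cv2.INTER_CUBIC)
cv2.imwrite("pics/c4.png",W)
```

```text
[ 0.51532047 -0.22379844  0.40519088] [1.38602779 0.20771529 0.45522907]
```

View pics/c4.png

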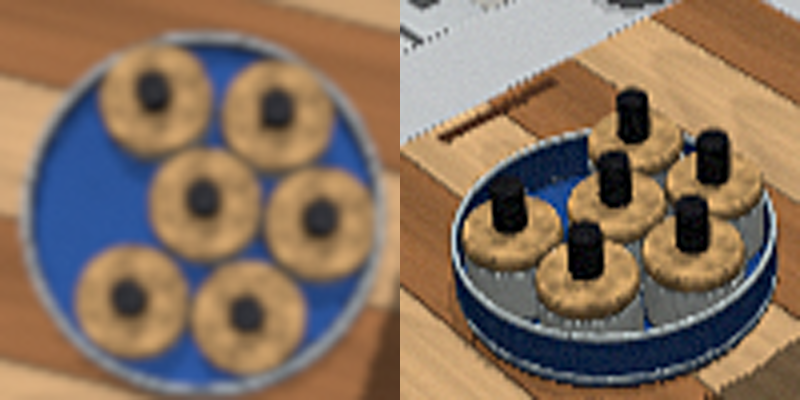

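Pot F stands at (248,318) in its slot, level with the rest, and the gap for E is open at about (95,210). Now the last pot.

step_arm --steps '[{"dp": [0.03,-0.09,0],"turn": [0,0,0],"jaw": 120},{"dp": [0.06,-0.166,0],"turn": [0,0,0],"jaw": 120},{"dp": [0.06,-0.166,-0.04],"turn": [0,0,0],"jaw": 120},{"dp": [0.06,-0.166,-0.1],"turn": [0,0,0],"jaw": 120},{"dp": [0.06,-0.166,-0.15],"turn": [0,0,0],"jaw": 120}]'

```text
time_s: 10.75
tcp_pos: [0.5387, -0.2882, 0.3438]
orientation: [3.141, -0.001, 2.717]
contact_force: [-1.0, 0.1, 0.6]
width: 0.525
grasp_force: 0.0
```

step_arm --steps '[{"dp": [0,0,-0.03],"turn": [0,0,0],"jaw": 120},{"dp": [0,0,-0.059],"turn": [0,0,0],"jaw": 120},{"dp": [0,0,-0.059],"turn": [0,0,0],"jaw": 160},{"dp": [0,0,-0.059],"turn": [0,0,0],"jaw": 200},{"dp": [0,0,-0.059],"turn": [0,0,0],"jaw": 230}]'

```text
time_s: 11.25
tcp_pos: [0.5394, -0.2887, 0.3224]
orientation: [3.142, 0.002, 2.717]
contact_force: [-0.7, -0.2, -0.9]
width: 0.196
grasp_force: 39.0
```

step_arm --steps '[{"dp": [0,0,0],"turn": [0,0,0],"jaw": 230},{"dp": [0,0,0],"turn": [0,0,0],"jaw": 230},{"dp": [0,0,0.05],"turn": [0,0,0],"jaw": 230},{"dp": [0,0,0.14],"turn": [0,0,0],"jaw": 230},{"dp": [0,0,0.25],"turn": [0,0,0],"jaw": 230}]'

```text
time_s: 11.75
tcp_pos: [0.5381, -0.2881, 0.4213]
orientation: [3.141, -0.004, 2.717]
contact_force: [0.5, -0.6, -1.1]
width: 0.194
grasp_force: 39.1
```

step_arm --steps '[{"dp": [0,0.06,0.01],"turn": [0,0,0],"jaw": 230},{"dp": [-0.01,0.17,0.01],"turn": [0,0,0],"jaw": 230},{"dp": [-0.02,0.28,0.01],"turn": [0,0,0],"jaw": 230},{"dp": [-0.03,0.39,0.01],"turn": [0,0,0],"jaw": 230},{"dp": [-0.04,0.5,0.01],"turn": [0,0,0],"jaw": 230}]'

```text
time_s: 12.25
tcp_pos: [0.5225, -0.0869, 0.4259]
orientation: [3.141, 0.001, 2.716]
contact_force: [1.0, -0.7, -1.0]
width: 0.191
grasp_force: 39.2
```

step_arm --steps '[{"dp": [-0.005,0.11,0],"turn": [0,0,0],"jaw": 230},{"dp": [-0.011,0.21,0],"turn": [0,0,0],"jaw": 230},{"dp": [-0.011,0.27,0],"turn": [0,0,0],"jaw": 230},{"dp": [-0.011,0.286,0],"turn": [0,0,0],"jaw": 230},{"dp": [-0.011,0.286,0],"turn": [0,0,0],"jaw": 230}]'

```text
time_s: 12.75
tcp_pos: [0.5186, 0.0264, 0.4256]
orientation: [3.142, 0.0, 2.719]
contact_force: [0.2, 0.2, -1.7]
width: 0.195
grasp_force: 39.2
```

step_arm --steps '[{"dp": [0,0,-0.04],"turn": [0,0,0],"jaw": 230},{"dp": [0,0,-0.07],"turn": [0,0,0],"jaw": 230},{"dp": [0,0,-0.09],"turn": [0,0,0],"jaw": 230},{"dp": [0,0,-0.09],"turn": [0,0,0],"jaw": 230}]'

```text
time_s: 13.15
tcp_pos: [0.5181, 0.0241, 0.3886]
orientation: [-3.14, -0.002, 2.714]
contact_force: [0.3, 1.1, -0.3]
width: 0.191
grasp_force: 39.2
```

Run:
```python
from h import *
import cv2
s=robot.state();print(s["tcp_pos"],s["contact_force"],s["orientation"])
t=robot.read_camera("top");q=robot.read_camera("scene")
W=np.zeros((400,800,3),np.uint8)
W[:,:400]=cv2.resize(t[160:240,197:277],(400,400),interpolation=cv2.INTER_CUBIC)
W[:,400:]=cv2.resize(q[145:245,175:275],(400,400),interpolation=cv2.INTER_CUBIC)
cv2.imwrite("pics/c5.png",W)
```

```text
[0.51814418 0.02408329 0.38857215] [ 0.29018595  1.09140895 -0.30068209] [-3.13965409e+00 -1.64544932e-03  2.71419083e+00]
```

View pics/c5.png

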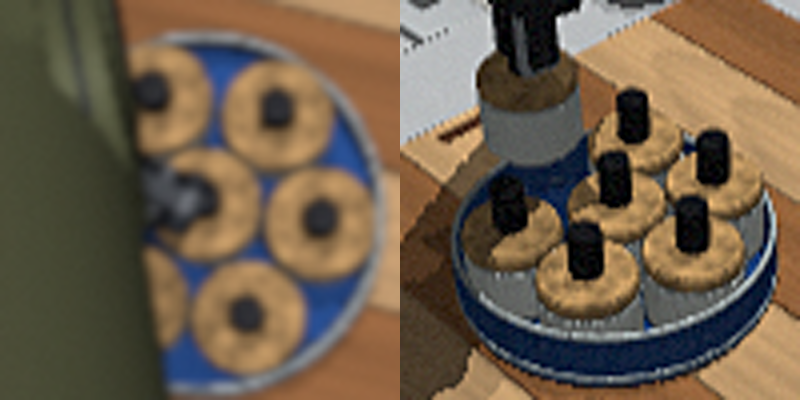

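The pot hangs upright over the last gap (lid at about (528,82)), and the other six are in place. Lowering.

step_arm --steps '[{"dp": [0,0,-0.02],"turn": [0,0,0],"jaw": 230},{"dp": [0,0,-0.035],"turn": [0,0,0],"jaw": 230},{"dp": [0,0,-0.05],"turn": [0,0,0],"jaw": 230},{"dp": [0,0,-0.065],"turn": [0,0,0],"jaw": 230},{"dp": [0,0,-0.065],"turn": [0,0,0],"jaw": 230}]'

```text
time_s: 13.75
tcp_pos: [0.5184, 0.026, 0.3627]
orientation: [-3.141, -0.001, 2.717]
contact_force: [0.8, -0.4, -0.7]
width: 0.195
grasp_force: 39.1
```

step_arm --steps '[{"dp": [0,0,-0.015],"turn": [0,0,0],"jaw": 230},{"dp": [0,0,-0.03],"turn": [0,0,0],"jaw": 230},{"dp": [0,0,-0.045],"turn": [0,0,0],"jaw": 230},{"dp": [0,0,-0.06],"turn": [0,0,0],"jaw": 230},{"dp": [0,0,-0.06],"turn": [0,0,0],"jaw": 230}]'

```text
time_s: 14.25
tcp_pos: [0.5182, 0.0259, 0.3386]
orientation: [-3.141, -0.002, 2.717]
contact_force: [-0.1, 0.8, -0.8]
width: 0.187
grasp_force: 39.1
```

step_arm --steps '[{"dp": [0,0,-0.012],"turn": [0,0,0],"jaw": 230},{"dp": [0,0,-0.02],"turn": [0,0,0],"jaw": 230},{"dp": [0,0,-0.026],"turn": [0,0,0],"jaw": 230},{"dp": [0,0,-0.03],"turn": [0,0,0],"jaw": 230},{"dp": [0,0,-0.03],"turn": [0,0,0],"jaw": 230}]'

```text
time_s: 14.75
tcp_pos: [0.5183, 0.0258, 0.3273]
orientation: [-3.141, -0.001, 2.717]
contact_force: [1.1, -0.3, -1.7]
width: 0.193
grasp_force: 39.1
```

step_arm --steps '[{"dp": [0,0,-0.002],"turn": [0,0,0],"jaw": 230},{"dp": [0,0,-0.004],"turn": [0,0,0],"jaw": 230},{"dp": [0,0,-0.004],"turn": [0,0,0],"jaw": 230}]'

```text
time_s: 15.05
tcp_pos: [0.5184, 0.0258, 0.326]
orientation: [-3.141, -0.0, 2.717]
contact_force: [0.6, -0.4, 1.2]
width: 0.193
grasp_force: 39.3
```

Floor reached at the same height as before. I'll release, rise and retreat.

step_arm --steps '[{"dp": [0,0,-0.001],"turn": [0,0,0],"jaw": 210},{"dp": [0,0,-0.001],"turn": [0,0,0],"jaw": 170},{"dp": [0,0,0],"turn": [0,0,0],"jaw": 120},{"dp": [0,0,0],"turn": [0,0,0],"jaw": 120},{"dp": [0,0,0.08],"turn": [0,0,0],"jaw": 120}]'

```text
time_s: 15.55
tcp_pos: [0.5165, 0.0257, 0.355]
orientation: [-3.137, -0.008, 2.717]
contact_force: [-0.4, -0.5, 0.3]
width: 0.531
grasp_force: 0.0
```

step_arm --steps '[{"dp": [0,0,0.11],"turn": [0,0,0],"jaw": 120},{"dp": [0,0.1,0.16],"turn": [0,0,0],"jaw": 120},{"dp": [-0.04,0.21,0.16],"turn": [0,0,0],"jaw": 120},{"dp": [-0.08,0.32,0.16],"turn": [0,0,0],"jaw": 120},{"dp": [-0.12,0.43,0.16],"turn": [0,0,0],"jaw": 120}]'

```text
time_s: 16.05
tcp_pos: [0.4699, 0.1994, 0.4221]
orientation: [3.141, 0.0, 2.716]
contact_force: [0.3, 1.0, 0.9]
width: 0.529
grasp_force: 0.0
```

step_arm --steps '[{"dp": [-0.05,0.1,0],"turn": [0,0,0],"jaw": 120},{"dp": [-0.1,0.2,0],"turn": [0,0,0],"jaw": 120},{"dp": [-0.12,0.25,0],"turn": [0,0,0],"jaw": 120},{"dp": [-0.12,0.25,0],"turn": [0,0,0],"jaw": 120}]'

```text
time_s: 16.45
tcp_pos: [0.4202, 0.3019, 0.4218]
orientation: [3.14, -0.002, 2.725]
contact_force: [0.6, -0.3, 0.7]
width: 0.529
grasp_force: 0.0
```

Run:
```python
from h import *
import cv2
t=robot.read_camera("top");q=robot.read_camera("scene")
W=np.zeros((400,800,3),np.uint8)
W[:,:400]=cv2.resize(t[160:240,197:277],(400,400),interpolation=cv2.INTER_CUBIC)
W[:,400:]=cv2.resize(q[145:245,175:275],(400,400),interpolation=cv2.INTER_CUBIC)
cv2.imwrite("pics/c6.png",W)
```

```text
(no output)
```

View pics/c6.png

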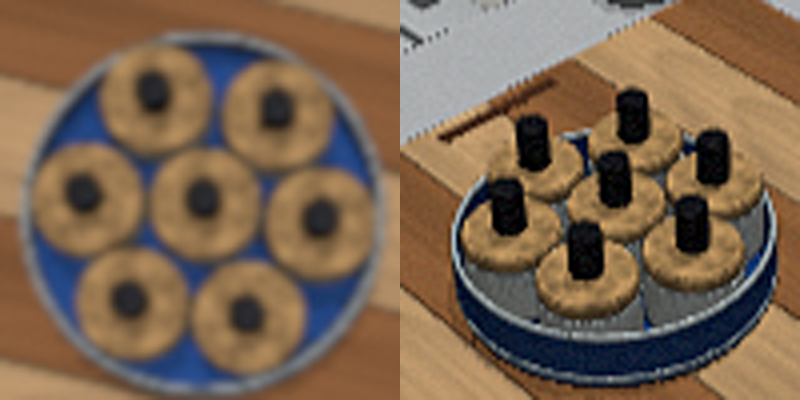

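All seven pots stand level in the ring, the last one at (88,199), and the arm is clear.

```bash
python3 -c "
from bench import robot
print(robot.close_job())"
```

```text
the job is handed in; nothing more can be done
None
```

I put both board pots in the tin after shifting one pot about 19 mm along the wall; in the last pictures all seven stand upright and level, nothing else was touched, and I handed the job in at about 16.5 s, with no verdict returned.

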